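Clear the label reader and present the notched slide

TASK

The staining basket is standing on the label reader's pad: first hang it by its handle on the two-pronged draining hook and let go. Then pick up the slide that has a small corner notch (the notch marks its frosted, label end), grip it away from that end, and present it to the reader: held still and level, label side up, the frosted end centred about 70 mm above the round pad and pointing to the reader's column. Finish while still holding it there, and leave everything else on the bench where it is.

Things in the scene. Friction and masses are not known exactly. Their poses are not given: they have to be found in the camera images.
- reader: Label reader, fixed. White base 230 x 110 x 12 mm (x from -70 to 160 mm) with a black round pad, 64 mm across, top 16 mm up. A 22 mm column at x = 130 mm carries the reader head, 62 mm wide, from x = 70 mm outwards, 170 to 255 mm above the bench. Origin: on the bench under the pad centre; +x points from the pad to the column, z up.
- pad (a point): Centre of the top of the reader's round pad, 16 mm above the bench.
- hook: Draining hook, fixed. Base 12 mm high, x -120 to 30, y +-60 mm; 16 mm column at the origin. From its 200 mm high top two 8 mm rod prongs (y = +-34 mm) run to -x: each dips to a level saddle 50 to 80 mm out (rod centre 180 mm high), then turns up to a tip 97 mm out, 209 mm high over all. Origin: foot of the column; -x is where the prongs point.
- seat (a point): Midway between the two saddles of the hook: where the middle of the basket's handle bar lies when hung, the bar along the hook's y. 65 mm out from the column, 188.5 mm high.
- basket: Empty steel wire staining basket, about 220 g, 121 x 76 mm over all, wire walls 52 mm high, with a rigid bail handle: uprights at x = +-56 mm and a straight bar along the basket's x, 9 mm thick, its centre 130 mm above the underside. Starts standing on the reader's pad. Origin: centre of the underside; z up.
- handle (a point): Middle of the basket's handle bar, 130 mm above the basket's underside; grip here, between the prongs' places.
- slide: The specimen: glass counting slide 90 x 36 x 5 mm, about 45 g, a pale ground band at both ends; a 10 x 10 mm square notch is cut from one corner of its frosted (label) end. Lies label side up on one of the two rests, top face 23 mm above the bench, turned anew each time. Origin: centre of the underside; +x points to the frosted, notched end (notch at the +x +y corner), z out of the label side.
- frosted (a point): Middle of the frosted end's label area: on the upper face, 33 mm from the slide's middle towards the notched end.
- clear_end (a point): The place to grip the slide, across its 36 mm width: 22 mm from its middle towards the end without notch, half way through the thickness; nothing is under it but the bench.
- blank: A second slide of the same make and size without any notch, on the other rest; leave it alone. Origin: centre of the underside.
- rest_a: Round grey slide rest, fixed: top 30 mm across, 18 mm high (foot 44 mm across, 8 mm high). Origin: centre of the underside.
- rest_b: The other, equal slide rest.
- bottle: Bystander: amber glass bottle with a blue cap, 60 mm across, 110 mm tall. Origin: centre of the underside.
- jar: Bystander: white plastic jar, 64 mm across, 85 mm tall. Origin: centre of the underside.
- beaker: Bystander: clear beaker, 64 mm across, 80 mm tall. Origin: centre of the underside.
- dish: Bystander: closed petri dish, 92 mm across, 16 mm tall. Origin: centre of the underside.
- coverbox: Bystander: white box of cover glasses, 60 x 50 x 20 mm. Origin: centre of the underside.
Mind the look-alikes: they are no part of the job. Leave any green look-alike of the hook alone.

How it is judged:
By the outcome, as a careful person would: the job done as asked, in the order asked, and still so for the second after the job is handed in, while the arm keeps its last pose, push and grip.
It also fails if it takes over 61 s, if anything falls off the work surface, if the arm or the gripper's body presses on something with over 40 N, if the wrist force passes 120 N, or if a joint passes its speed limit or range.

ROBOT

A 6-joint arm with a two-finger parallel gripper is mounted at the origin on the work surface. World frame = base frame: x ahead of the robot, y to its left, z up, the work surface at z = 0. Lengths are in m, angles in rad, forces in N, time in s.
With the tool pointing down it reaches from about 0.4 to 0.925 m from the base axis. Payload 12.5 kg.
Tool frame: the origin (TCP) lies between the finger pads; the fingertips stand 25 mm ahead of it and the grasp point (between the pads) lies 6 mm ahead of it; z points along the fingers, y is the line along which they close (so a half turn about z gives the same grasp; the last joint's range is limited). The gripper opens to 95 mm and grips with 3 to 60 N. Pads are 20 mm wide; open, the fingers measure 119 mm over their backs; the gripper's body (75 mm by 180 mm) begins 59 mm behind the grasp point.
Start: joints at [1.204, 0.491, 1.559, -0, 1.092, -0.106], TCP at [0.161, 0.604, 0.24] pointing down, gripper open.
Joint ranges: [-3.1, 3.1], [-0.84, 2.19], [0.05, 2.79], [-1.13, 4.28], [0.06, 2.93], [-2.69, 2.69]. Speed limits (rad/s): [2.22, 2.22, 2.79, 3.14, 3.14, 3.14].

INTERFACE

Orientations are given as a unit quaternion [x, y, z, w].
In Python, from station import manip, camera, models gives the robot as it stands. Calls block until the motion is done:
- manip.movep(position, orientation): joint-space move of the TCP to a pose.
- manip.move_l(position, rot=None, v=0.15, guard=None): straight line of the TCP; rot=None keeps the orientation; v is the mean speed in m/s. With guard (N) it stops when the force on the tool has changed by that much, and returns True; else False.
- manip.set_joints(angles): joint-space move.
- manip.gripper_to(opening, f_grip=None): finger opening in m; f_grip is the grip in N (None keeps the last); returns when the fingers have stopped.
- manip.dwell(seconds).
- manip.solve_ik(position, orientation): joint angles nearest the present ones, or None.
- camera(name): name is "scene" or "top"; returns a dict with "img" (400x640x3 uint8, blue, green, red), "range_z" (400x640 float32, m along the optical axis (not along the pixel's ray), 0 where there is no reading), "fovy" (degrees; the focal length in pixels is half the picture's height over the tangent of half this angle, whatever the lens; pixels are square), "cx", "cy" (the principal point, pixels), "view" (4x4, takes a point from world to camera coordinates). Camera axes: x right, y down, z forward; pixel columns grow to the right and rows downward; lengths in m; the calibration is good to about 2 mm. A picture is of the moment at which its call begins.
A pose or a line that the arm cannot do raises manip.IKError and nothing moves.
- manip.close_job(): hands the job in; it is judged then, once.
Trained networks look in a picture, given as the dict that the camera call returned (one of the last four; its "shot" number tells which), for a name from the list of things; names that differ only in an ending like _2 or _b are one class to them, and where a whole thing is asked for, a point or a joint stands for the part that bears it (a point fixed in the world has none). Each returns a list of dicts, best first, with "score" (0 to 1); they miss things now and then, are a little off and sometimes report something else, mostly with a low value. They report only what shows in the picture. A call takes as long as a camera call. They do not tell look-alikes from the thing itself.
- models.silhouettes(picture, thing): "pixels" (400x640 bool, what is visible of it) and "location" ([column, row] in pixels, amid what is visible of it).
- models.place_of(picture, thing): "location" ([column, row] in pixels: a listed point, or the origin of a listed thing).
Readings, each from a call of its own:
- manip.current_time(): time.
- manip.current_q(): joint angles.
- manip.current_dq(): joint speeds.
- manip.current_joint_efforts(): joint torques, N m.
- manip.current_tcp_pos(): TCP position.
- manip.current_orientation(): TCP orientation.
- manip.current_force(): force on the tool from outside, world axes, zero at the start.
- manip.current_ft_torque(): the same for the moment, N m.
- manip.current_gripper_width(): finger opening in m.
- manip.current_grip_force(): force on a finger pad.
Only numpy, scipy, OpenCV 4.12 (cv2) and the standard library are available. Lean on these libraries where they do the work, as an engineer would, in place of code of your own. Each camera call takes 0.05 s, during which the arm holds its last target. There are 200 camera calls.

## Working session

There is one attempt and no reset: what is moved stays moved. The work goes in short steps, each a Python script; the robot and the scene stay as the last script left them, time stands still between calls to the robot, and variables do not carry over. Pictures are saved under pics/ and viewed, at most 10 in all, crops included, and the job is handed in when it is done.

```bash
mkdir -p pics; ls; cat > h.py <<'E'
import numpy as np, cv2
from station import manip, camera, models
from scipy.spatial.transform import Rotation as R
def K(p):
    f=200/np.tan(np.radians(p["fovy"])/2); return f,p["cx"],p["cy"]
def deproj(p,uv,d=None):
    f,cx,cy=K(p); uv=np.atleast_2d(np.asarray(uv,float))
    if d is None: d=p["range_z"][uv[:,1].round().astype(int),uv[:,0].round().astype(int)]
    d=np.broadcast_to(d,(len(uv),))
    c=np.c_[(uv[:,0]-cx)/f*d,(uv[:,1]-cy)/f*d,d]
    V=p["view"]; return (c-V[:3,3])@V[:3,:3]
def atz(p,uv,z):
    a=deproj(p,uv,0.5);o=-p["view"][:3,:3].T@p["view"][:3,3]; r=a-o
    return o+r*((z-o[2])/r[:,2:3])
def proj(p,X):
    f,cx,cy=K(p); c=np.atleast_2d(X)@p["view"][:3,:3].T+p["view"][:3,3]
    return np.c_[c[:,0]/c[:,2]*f+cx,c[:,1]/c[:,2]*f+cy]
def cloud(p,mask):
    v,u=np.nonzero(mask&(p["range_z"]>0)); return deproj(p,np.c_[u,v])
E
python3 - <<'E'
from h import *
np.set_printoptions(precision=4,suppress=True)
for n in("top","scene"):
    p=camera(n); cv2.imwrite(f"pics/{n}0.png",p["img"]); print(n,p["fovy"],p["cx"],p["cy"],-p["view"][:3,:3].T@p["view"][:3,3], p["view"][:3,:3].tolist())
    np.savez(f"{n}0.npz",**p)
    for t,z in dict(reader=0,pad=.016,hook=0,seat=.1885,basket=.016,handle=.146,slide=.018,frosted=.023,clear_end=.0205,blank=.018,rest_a=0).items():
        for r in models.place_of(p,t)[:4]:
            uv=r["location"]; print(t,round(r["score"],2),np.round(uv,1),atz(p,uv,z)[0])
print(manip.current_time(),manip.current_orientation())
E
```

```text
pics
top 56.62626494439347 312.14711645371244 199.97332089605786 [ 0.3156 -0.0792  1.1714] [[0.02774215856782141, -0.9996021164388342, -0.0050972001139192626], [-0.9788940626422207, -0.026133878561652904, -0.20269048945407586], [0.20247663263153584, 0.010612690626239119, -0.9792295869896219]]
reader 0.63 [298.6 204.1] [ 0.5431 -0.0233  0.    ]
pad 0.88 [297.2 208.6] [ 0.5254 -0.0201  0.016 ]
hook 0.94 [438.8 288.9] [ 0.29   -0.4622  0.    ]
hook 0.86 [408.8 221.5] [ 0.4961 -0.3756  0.    ]
hook 0.82 [470.6 221.4] [ 0.5018 -0.5717  0.    ]
seat 0.9 [473.8 204. ] [ 0.5194 -0.5038  0.1885]
seat 0.74 [433.6 291.9] [ 0.2862 -0.3869  0.1885]
seat 0.63 [240.9 149.6] [0.6567 0.1338 0.1885]
seat 0.59 [397.3 206.9] [ 0.5059 -0.298   0.1885]
basket 0.95 [291.3 209.8] [ 0.521  -0.0016  0.016 ]
basket 0.25 [297.9 204.4] [ 0.539  -0.0219  0.016 ]
handle 0.7 [289.8 202.6] [ 0.5184 -0.0053  0.146 ]
slide 0.64 [229.2 233.5] [0.4405 0.1889 0.018 ]
frosted 0.66 [216.6 229.9] [0.4501 0.2278 0.023 ]
clear_end 0.68 [235.7 234.4] [0.438  0.1679 0.0205]
blank 0.7 [296.1 208.5] [ 0.5253 -0.0168  0.018 ]
blan
[... 812 characters left out ...]
2895  0.1885]
seat 0.81 [236.7 126.3] [ 0.5138 -0.5172  0.1885]
seat 0.33 [331.3 253.8] [0.6411 0.1271 0.1885]
basket 0.91 [330.8 251.5] [ 0.5325 -0.0069  0.016 ]
basket 0.23 [374.9 343.8] [0.6423 0.2877 0.016 ]
handle 0.19 [271.8 193.3] [ 0.5956 -0.1936  0.146 ]
slide 0.91 [404.6 274.9] [0.4361 0.1874 0.018 ]
frosted 0.68 [411.7 278.9] [0.4353 0.2115 0.023 ]
clear_end 0.58 [402. 272.] [0.4358 0.1773 0.0205]
clear_end 0.4 [330.  248.3] [ 0.5289 -0.0147  0.0205]
clear_end 0.29 [377.2 340.1] [0.6335 0.2859 0.0205]
blank 0.98 [455.9 333.7] [0.4761 0.39   0.018 ]
rest_a 0.54 [403.1 281.1] [ 0.4424  0.1904 -0.    ]
rest_a 0.53 [450.4 337.2] [0.482  0.3822 0.    ]
1.2 [0.13   0.9915 0.0001 0.    ]
```

View pics/top0.png

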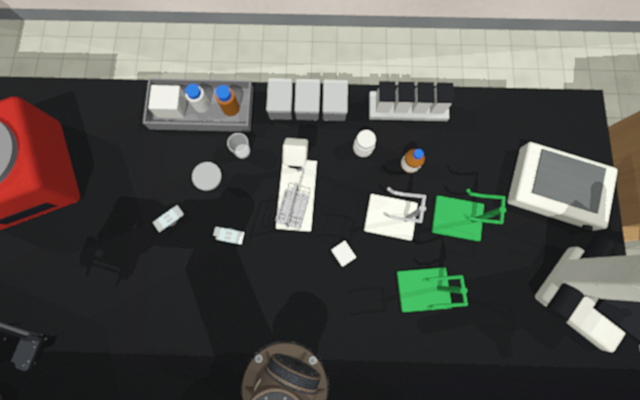

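View pics/scene0.png

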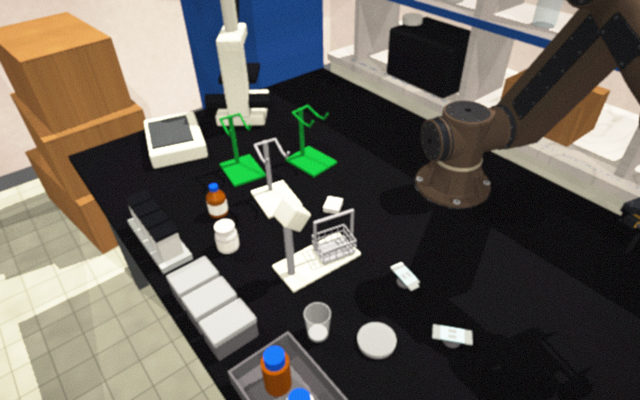

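The top view shows three hooks: the real white one at (392,217), and green look-alikes at (458,217) and (432,290). There are two slides, at (229,235) and (168,218). The basket stands on the reader at (293,207). Next I'll take a close crop of both slides and fit the geometry.

```bash
python3 - <<'E'
from h import *
np.set_printoptions(precision=4,suppress=True)
P={n:camera(n) for n in("top","scene")}
t,s=P["top"]["img"],P["scene"]["img"]
c=[t[200:250,145:255],s[255:355,385:485]]
c=[cv2.resize(x,None,fx=k,fy=k,interpolation=cv2.INTER_CUBIC) for x,k in zip(c,(5,5))]
h=[cv2.resize(s[125:215,245:305],None,fx=4,fy=4),cv2.resize(s[200:290,270:365],None,fx=4,fy=4)]
a=np.zeros((600,800,3),np.uint8)
x=cv2.resize(t[200:250,150:250],(400,200),interpolation=cv2.INTER_CUBIC); a[:200,:400]=x
a[200:600,:400]=cv2.resize(s[255:355,385:485],(400,400),interpolation=cv2.INTER_CUBIC)
a[:300,400:]=cv2.resize(s[125:215,215:335],(400,300)); a[300:,400:]=cv2.resize(s[200:290,260:380],(400,300))
cv2.imwrite("pics/crop.png",a)
for n,p in P.items():
    np.savez(f"{n}0.npz",**p)
    for th in("slide","blank","basket","hook","reader"):
        for r in models.silhouettes(p,th)[:4]:
            m=r["pixels"]; X=cloud(p,m)
            print(n,th,round(r["score"],2),np.round(r["location"]),m.sum(),end=" ")
            if th in("slide","blank") and m.sum()<600:
                v,u=np.nonzero(m); W=atz(p,np.c_[u,v],.023)[:,:2]
                print(cv2.minAreaRect((W*1000).astype(np.float32)),X[:,2].mean())
            elif th in("basket","hook"):
                zr={"basket":(.135,.16),"hook":(.165,.215)}[th]
                Y=X[(X[:,2]>zr[0])&(X[:,2]<zr[1])]
                if len(Y)>3: print(len(Y),Y.min(0),Y.max(0),cv2.minAreaRect((Y[:,:2]*1000).astype(np.float32)),np.median(Y,0))
                Y=X[(X[:,2]<.017)&(X[:,2]>.006)]
                if len(Y)>3: print("   base",cv2.minAreaRect((Y[:,:2]*1000).astype(np.float32)))
            else:
                Y=X[(X[:,2]<.017)&(X[:,2]>.006)]
                if len(Y)>3: print("   base",cv2.minAreaRect((Y[:,:2]*1000).astype(np.float32)))
E
```

```text
top slide 0.63 [230. 232.] 285 ((436.7914123535156, 190.18942260742188), (86.78916931152344, 34.393836975097656), 79.63143920898438) 0.021633193237504504
top slide 0.44 [302. 171.] 1925    base ((577.0445556640625, -15.949241638183594), (109.8952407836914, 230.7201385498047), 86.8485107421875)
top blank 0.66 [167. 216.] 345 ((485.340087890625, 381.9864807128906), (38.84271240234375, 91.93023681640625), 37.587913513183594) 0.020772703571531426
top blank 0.51 [366. 143.] 419 ((748.6642456054688, -233.38790893554688), (62.772701263427734, 88.07975006103516), 64.62779235839844) 0.0683137608997211
top basket 0.58 [294. 207.] 976 131 [ 0.4627 -0.0237  0.1351] [0.5748 0.0089 0.1533] ((518.9556884765625, -6.762569427490234), (8.946362495422363, 115.28215789794922), 76.70864868164062) [ 0.5172 -0.0065  0.1486]
   base ((532.8397827148438, -5.766990661621094), (86.2899169921875, 127.71141052246094), 76.147705078125)
top basket 0.56 [394. 220.] 2186 14 [ 0.4952 -0.3617  0.1403] [ 0.5097 -0.3537  0.1595] ((501.50634765625, -356.45953369140625), (15.174137115478516, 6.2399582862854), 17.485410690
[... 3059 characters left out ...]
] ((516.506103515625, -527.64990234375), (114.38484191894531, 74.37191772460938), 79.01521301269531) [ 0.5082 -0.5644  0.1922]
   base ((516.5653686523438, -526.4810180664062), (158.04510498046875, 120.88993072509766), 80.62348175048828)
scene hook 0.44 [293. 261.] 2644 175 [ 0.622  -0.0408  0.1656] [0.6877 0.0153 0.215 ] ((665.5952758789062, 1.0826644897460938), (37.8502311706543, 83.90330505371094), 48.62651824951172) [0.6622 0.011  0.2002]
   base ((602.80517578125, -112.90011596679688), (219.01840209960938, 339.5365295410156), 5.868706226348877)
scene reader 0.7 [294. 256.] 2741    base ((582.1405639648438, -12.543746948242188), (112.77865600585938, 228.7530517578125), 86.94608306884766)
```

View pics/crop.png

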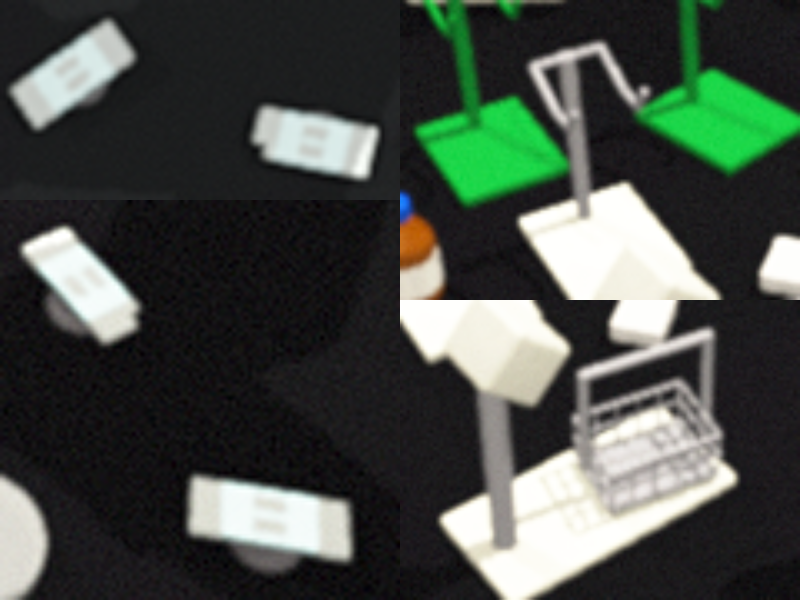

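The slide with the corner notch is the near one at (229,235) in the top view. Its notch is at lower-left, so the frosted end points to +y and the yaw is about 80°. The one at (168,218) is the unnotched blank. The white hook's prongs point to +y, and the reader column is on the +x side. I'll go to the pre-grasp over the basket and check the gripper body's orientation there.

```bash
cat >> h.py <<'E'
def down(deg):
    a=np.radians(deg); c,s=np.cos(a),np.sin(a)
    return R.from_matrix(np.array([[c,s,0],[s,-c,0],[0,0,-1.]])).as_quat()
bar=np.array([.521,-.006]); seat=np.array([.5165,-.2975]); d=np.array([np.cos(np.radians(80)),np.sin(np.radians(80))])
E
python3 - <<'E'
from h import *
np.set_printoptions(precision=3,suppress=True)
q0=manip.current_q(); best=None
for th in (-13,167):
    q=manip.solve_ik([*bar,.28],down(th)); print(th,q)
    for a,pos in((th+3,[*seat,.232]),(80,[.437,.167,.1]),(-100,[.437,.167,.1]),(-3,[.48,-.01,.1]),(177,[.48,-.01,.1])): print("  ",a,manip.solve_ik(pos,down(a)))
th=min((-13,167),key=lambda t:abs(manip.solve_ik([*bar,.28],down(t))[5]))
manip.movep([*bar,.28],down(th)); manip.gripper_to(.06,30)
p=camera("scene"); cv2.imwrite("pics/pre.png",p["img"]); print(th,manip.current_q(),manip.current_time())
E
```

```text
-13 [-0.138  0.301  1.757 -0.     1.084  1.659]
   -10 [-0.633  0.457  1.642 -0.     1.043  1.112]
   80 [ 0.224  0.488  2.077 -0.     0.576  0.398]
   -100 None
   -3 [-0.159  0.5    2.048 -0.     0.594  1.465]
   177 [-0.159  0.5    2.048 -0.     0.594 -1.677]
167 [-0.138  0.301  1.757 -0.     1.084 -1.482]
   170 [-0.633  0.457  1.642 -0.     1.043 -2.03 ]
   80 [ 0.224  0.488  2.077 -0.     0.576  0.398]
   -100 None
   -3 [-0.159  0.5    2.048 -0.     0.594  1.465]
   177 [-0.159  0.5    2.048 -0.     0.594 -1.677]
167 [-0.138  0.301  1.757 -0.     1.084 -1.482] 5.15
```

View pics/pre.png

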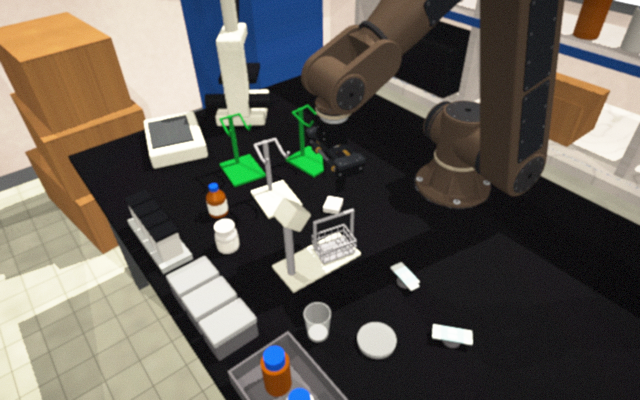

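The gripper is over the basket with its wide side across the handle (body at (340,155)), so it clears the reader head. Grasping now.

```bash
python3 - <<'E'
from h import *
np.set_printoptions(precision=4,suppress=True)
hit=manip.move_l([*bar,.152],v=.15,guard=15); print("hit",hit,manip.current_tcp_pos())
manip.gripper_to(0.0,35); print(manip.current_gripper_width(),manip.current_grip_force())
f0=np.array(manip.current_force())
manip.move_l([*bar,.234],v=.12); print("lift df",np.array(manip.current_force())-f0,manip.current_gripper_width())
for n in("scene","top"):
    p=camera(n)
    for r in models.silhouettes(p,"basket")[:1]:
        X=cloud(p,r["pixels"]); Y=X[(X[:,2]>.1)&(X[:,2]<.24)]; print(n,r["score"],np.percentile(X,[2,50,98],axis=0)); W=X[(X[:,2]>.09)&(X[:,2]<.16)]; print(cv2.minAreaRect((W[:,:2]*1000).astype(np.float32)))
cv2.imwrite("pics/lift.png",cv2.resize(p["img"][130:300,200:460],None,fx=3,fy=3)); print(manip.current_time())
E
```

```text
hit False [ 0.5213 -0.006   0.1527]
0.007938766396113676 34.992576241493225
lift df [ 1.4771 -0.3814 -3.6083] 0.008371700104144572
scene 0.63 [[ 0.3703 -0.1562 -0.0027]
 [ 0.5149 -0.013   0.1044]
 [ 0.5825  0.0379  0.23  ]]
((524.62255859375, -6.254444122314453), (80.20701599121094, 121.21084594726562), 78.11438751220703)
8.0667
```

View pics/lift.png

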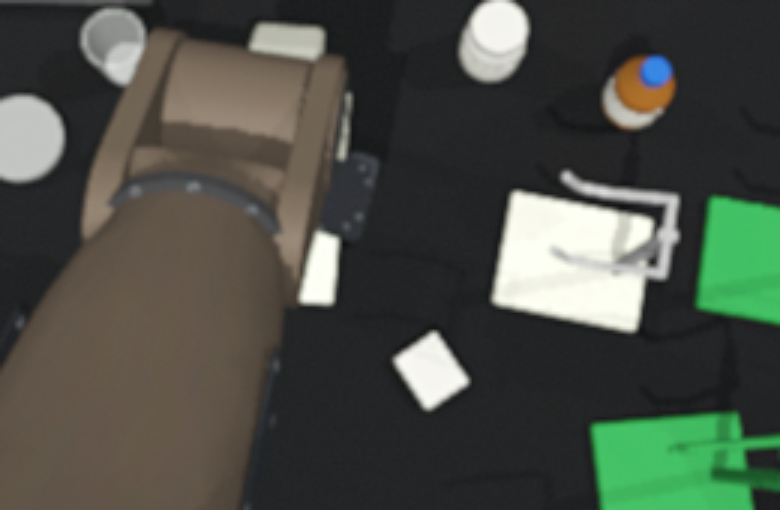

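The basket is held (8 mm opening, about 2–3 N more on the wrist) and hangs clear. The hook in this crop is at (590,250), with its prongs pointing left (+y). Next: approach along the prongs, lower and release.

```bash
python3 - <<'E'
from h import *
np.set_printoptions(precision=4,suppress=True)
s=seat+.11*d
manip.move_l([*s,.234],rot=down(170),v=.2)
g=manip.move_l([*seat,.234],v=.12,guard=10); print("in",g,manip.current_tcp_pos())
p=camera("scene"); cv2.imwrite("pics/in.png",cv2.resize(p["img"][100:220,210:370],(800,600)))
if not g:
    g=manip.move_l([*seat,.190],v=.05,guard=4); print("down",g,manip.current_tcp_pos(),manip.current_force())
print(manip.current_time())
E
```

```text
in False [ 0.5166 -0.2969  0.234 ]
down True [ 0.5163 -0.2974  0.1939] [-0.9889  0.0619  5.8144]
11.0
```

View pics/in.png

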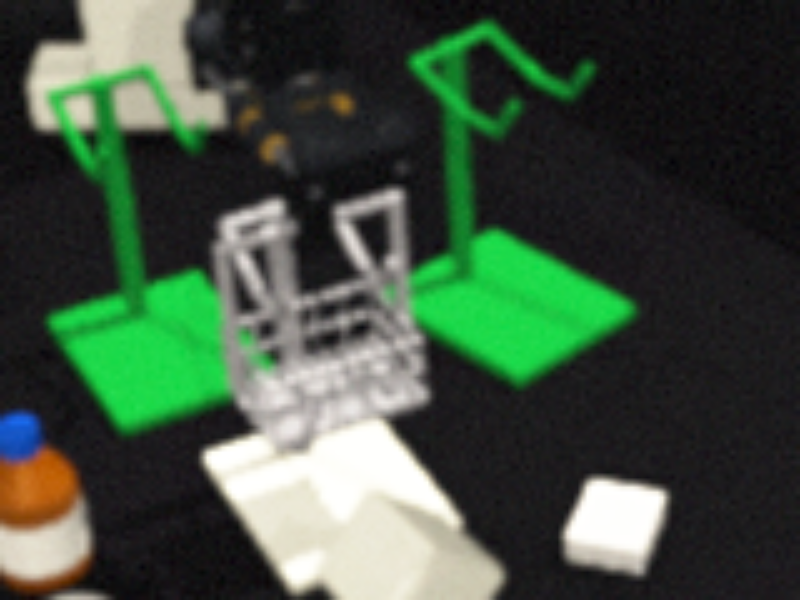

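The prongs pass inside the bail, between the uprights (bar ends at (235,215) and (395,195)). Contact came at the expected height. Releasing now.

```bash
python3 - <<'E'
from h import *
np.set_printoptions(precision=4,suppress=True)
manip.gripper_to(.04); manip.dwell(.2)
print("up",manip.move_l([*seat,.31],v=.12,guard=8))
manip.movep([.45,.05,.30],down(80)); manip.gripper_to(.08)
P={n:camera(n) for n in("scene","top")}
for n,p in P.items():
    for r in models.silhouettes(p,"basket")[:2]:
        X=cloud(p,r["pixels"]); print(n,r["score"],np.round(r["location"]),np.percentile(X,[2,50,98],axis=0).tolist())
    for r in models.silhouettes(p,"slide")[:1]:
        v,u=np.nonzero(r["pixels"]); W=atz(p,np.c_[u,v],.023)[:,:2]; print(n,"slide",cv2.minAreaRect((W*1000).astype(np.float32)))
a=cv2.resize(P["scene"]["img"][100:220,210:370],(800,600)); cv2.imwrite("pics/hung.png",a); print(manip.current_time())
E
```

```text
up False
scene 0.57 [277. 185.] [[0.3631575386259556, -0.4459477502726056, -0.002104019329200195], [0.509986766862605, -0.29586974550826817, 0.0665649495547601], [0.5786696743310136, -0.2546547822026625, 0.19193946642350398]]
scene 0.35 [229. 238.] [[0.7203884668339499, -0.24931050585665782, 0.0069166717818796904], [0.7514523697602766, -0.20765633632417516, 0.05952402029487167], [0.7752104109981113, -0.19495376996419592, 0.08696148961302748]]
scene slide ((441.0924377441406, 190.92649841308594), (91.48590087890625, 39.15987777709961), 76.34941101074219)
top 0.96 [392. 209.] [[0.46151462101436264, -0.3503703774866872, 0.0017264019581871876], [0.5242296029133648, -0.29789980871800514, 0.0651128730578916], [0.5815223778432984, -0.2569847172637506, 0.19388717807962094]]
16.1
```

View pics/hung.png

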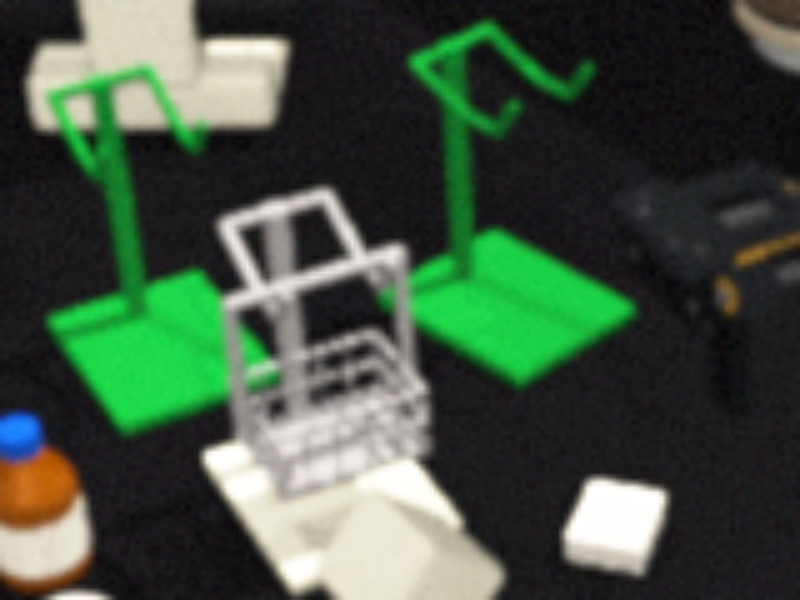

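The basket hangs level, with its bar across both saddles ((230,300) to (400,250)), and is released. Now the notched slide.

```bash
python3 - <<'E'
from h import *
np.set_printoptions(precision=4,suppress=True)
yaw=79; x=np.array([np.cos(np.radians(yaw)),np.sin(np.radians(yaw))])
c=np.array([.439,.1915]); g=c-.024*x; print(g)
manip.movep([*g,.12],down(yaw))
print("hit",manip.move_l([*g,.030],v=.08,guard=8),manip.current_tcp_pos())
manip.gripper_to(.03,25); print(manip.current_gripper_width(),manip.current_grip_force())
manip.move_l([*g,.13],v=.08); print(manip.current_gripper_width(),manip.current_grip_force())
Rm=R.from_quat(manip.current_orientation()).as_matrix(); t=np.array(manip.current_tcp_pos())
for n in("scene","top"):
    p=camera(n)
    for r in models.silhouettes(p,"slide")[:1]:
        m=r["pixels"]; X=cloud(p,m); X=X[(X[:,2]>.1)&(X[:,2]<.15)]; print(n,r["score"],np.round(r["location"]),len(X))
        if len(X)>10:
            L=(X-t)@Rm; print("tool frame",np.percentile(L,[1,50,99],axis=0)); A=np.c_[L[:,:2],np.ones(len(L))]; print("tilt",np.linalg.lstsq(A,L[:,2],rcond=None)[0]); print(cv2.minAreaRect((L[:,:2]*1000).astype(np.float32)))
    if n=="scene": u,v=np.round(proj(p,t)[0]).astype(int); cv2.imwrite("pics/held.png",cv2.resize(p["img"][v-30:v+60,u-50:u+70],(800,600)))
print(manip.current_time())
E
```

```text
[0.4344 0.1679]
hit False [0.4346 0.168  0.0304]
0.03584620764621199 24.780328329652548
0.03604006901830401 24.78019860573113
scene 0.76 [409. 250.] 342
tool frame [[-0.0119 -0.016   0.0004]
 [ 0.0328  0.0022  0.0079]
 [ 0.0715  0.022   0.013 ]]
tilt [ 0.0204 -0.0197  0.0072]
((29.10686492919922, 2.8999557495117188), (40.46434783935547, 85.27413177490234), 85.52653503417969)
20.625
```

View pics/held.png

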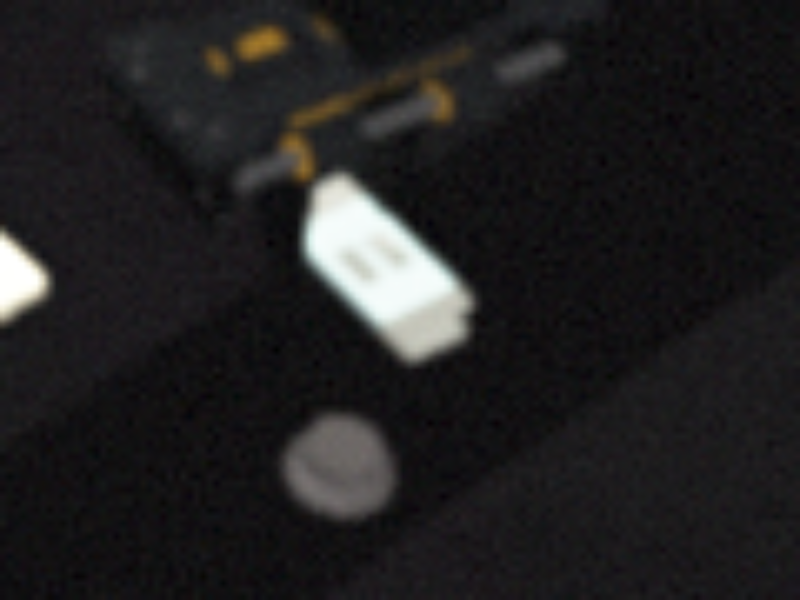

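The slide is held flat and square (36.0 mm opening), with the notch on the far end at (465,310) and the label side up. Move to the reader and re-measure the pad, which is now uncovered.

```bash
python3 - <<'E'
from h import *
np.set_printoptions(precision=4,suppress=True)
th=-3.1; x=np.array([np.cos(np.radians(th)),np.sin(np.radians(th))]); c=np.array([.5346,-.0118])-.0575*x
manip.movep([*(c-.03*x),.15],down(th)); manip.move_l([*c,.0934],v=.12); manip.dwell(.3)
Rm=R.from_quat(manip.current_orientation()).as_matrix(); t=np.array(manip.current_tcp_pos()); print(t,Rm.round(3).tolist())
for n in("scene","top"):
    p=camera(n); np.savez(f"{n}1.npz",**p)
    for nm,z in(("pad",.016),("frosted",.086)):
        for r in models.place_of(p,nm)[:3]: print(n,nm,round(r["score"],2),np.round(r["location"],1),atz(p,r["location"],z)[0])
    for r in models.silhouettes(p,"slide")[:1]:
        X=cloud(p,r["pixels"]); X=X[(X[:,2]>.07)&(X[:,2]<.1)]; print(n,"slide",r["score"],len(X))
        if len(X)>10: 
            L=(X-t)@Rm; print(np.percentile(L,[1,50,99],axis=0),cv2.minAreaRect((L[:,:2]*1000).astype(np.float32))); A=np.c_[X[:,:2],np.ones(len(X))]; print("tilt",np.linalg.lstsq(A,X[:,2],rcond=None)[0][:2],X[:,2].mean())
    for r in models.silhouettes(p,"reader")[:1]:
        X=cloud(p,r["pixels"]); Y=X[(X[:,2]<.016)&(X[:,2]>.008)]; print("base",r["score"],cv2.minAreaRect((Y[:,:2]*1000).astype(np.float32)))
    if n=="scene": u,v=np.round(proj(p,t)[0]).astype(int); cv2.imwrite("pics/pres.png",cv2.resize(p["img"][v-60:v+60,u-100:u+60],(800,600)))
print(manip.current_time())
E
```

```text
[ 0.4772 -0.0087  0.0939] [[0.999, -0.054, 0.001], [-0.054, -0.999, -0.0], [0.001, 0.0, -1.0]]
scene pad 0.74 [328.9 250.8] [ 0.5349 -0.0124  0.016 ]
scene slide 0.58 238
[[ 0.001  -0.0205  0.0044]
 [ 0.04   -0.0013  0.008 ]
 [ 0.0745  0.0159  0.013 ]] ((37.745574951171875, -1.480194091796875), (76.24871063232422, 40.21840286254883), 0.21800613403320312)
tilt [-0.0107 -0.0207] 0.08588874218489886
base 0.58 ((575.4771728515625, -121.84901428222656), (329.5680847167969, 230.19432067871094), 87.099365234375)
base 0.86 ((644.875732421875, -19.77570343017578), (109.60523223876953, 92.89346313476562), 86.78935241699219)
23.0917
```

View pics/pres.png

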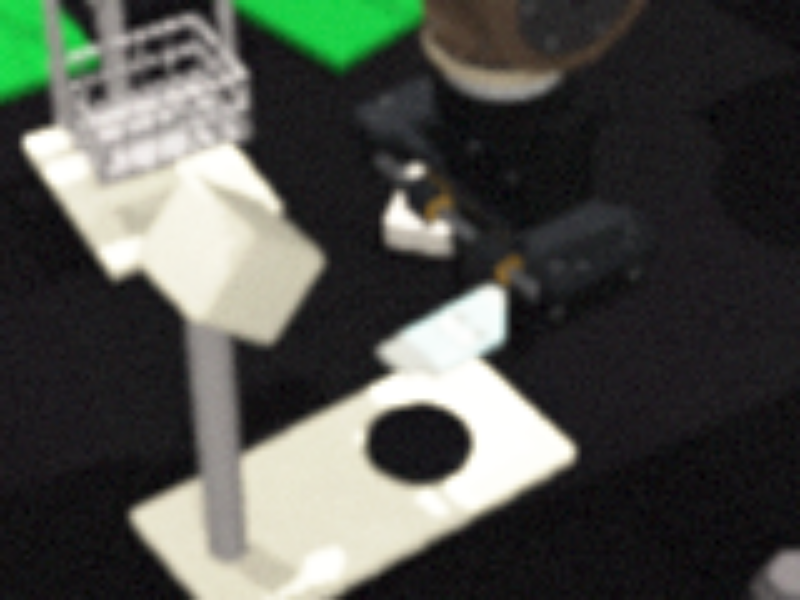

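The slide is over the pad, level, and pointing to the column, and the basket still hangs. A final centre check using the black pad (crop (418,442)) against the slide:

```bash
python3 - <<'E'
from h import *
np.set_printoptions(precision=4,suppress=True)
p=dict(np.load("scene1.npz")); t=np.array(manip.current_tcp_pos()); u,v=np.round(proj(p,t)[0]).astype(int); u0,v0=u-100,v-60
g=p["img"].max(2); n,l,st,ce=cv2.connectedComponentsWithStats((g<90).astype(np.uint8)); k=l[int(v0+442/5),int(u0+418/5)]
b=np.argwhere(l==k)[:,::-1]; W=atz(p,b,.016)[:,:2]; print("pad",len(b),(W.min(0)+W.max(0))/2,W.max(0)-W.min(0))
m=models.silhouettes(camera("scene"),"slide")[0]["pixels"]; vv,uu=np.nonzero(m); S=atz(p,np.c_[uu,vv],.0865)[:,:2]; print("slide x max",np.percentile(S[:,0],[95,99,100]),"y",np.percentile(S[:,1],[1,99]), "tcp",t)
E
```

```text
pad 245 [ 0.535  -0.0108] [0.056  0.0581]
slide x max [0.5492 0.5527 0.5542] y [-0.0259  0.0098] tcp [ 0.4772 -0.0087  0.0934]
```

```bash
python3 - <<'E'
from h import *
manip.move_l([.4737,-.0099,.0934],v=.03); manip.dwell(.7)
print(manip.current_tcp_pos(),manip.current_gripper_width(),manip.current_grip_force(),np.abs(manip.current_dq()).max(),manip.current_time())
manip.close_job()
E
```

```text
[ 0.47372218 -0.00990245  0.09339786] 0.03589471825477474 24.780308352783322 0.001130899978668022 24.1667
the job is handed in; nothing more can be done
```

I handed the job in at about 24 s: the basket hangs released on the white hook, and the notched slide is held still, label up and pointing to the column, about 70 mm above the pad. It looked level to within about 1° (the camera's noise), and I estimate its frosted end is within 2–3 mm of the pad centre. I didn't take another picture after the last 4 mm centring move.

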